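Load the demo meter into its carrier and hold the carrier up level

TASK

Get the demonstration set ready to hand over: lay the white handheld meter, screen up, flat and fully home in the empty bay of the grey carrier (either way round) and let go of it, leaving the carton in the other bay. Then take the carrier by its blue handle, lift it off the counter and finish while still holding it, still and level, its underside about 12 cm above the counter. Do not tip the carrier on the way, do not drop the meter, and leave the sanitiser bottle, the tape roll and the stapler where they are.

Things in the scene. Friction and masses are not known exactly. Their poses are not given: they have to be found in the camera images.
- meter_center (a point): Centre (half-way up) of the loose white handheld meter, a rounded-edge flat block 84 (x) by 50 (y) by 34 mm (z), grey screen and blue button on its upper face, about 0.11 kg. x is its long axis, z up out of the screen. It starts lying on the counter, screen up.
- meter: The same meter, origin at the centre of its underside (17 mm below meter_center), same axes.
- bay (a point): Centre of the floor of the carrier's empty bay, a rectangular pocket 89 (x, along the carrier) by 55 mm (y), 9 mm deep, with a thin black liner. The floor is 5 mm above the carrier's underside and 9 mm below the plate's upper face; the meter seated has its centre 17 mm above this point. Axes as the carrier's; x points from the handle outward to this bay.
- carrier_base (a point): Centre of the underside of the loose grey carrier: a plate 238 (x) by 78 (y) by 14 mm thick with a bay at each end (bay centres 68 mm either side of the middle) and an arch handle across its middle: two posts 14 by 10 mm, 34 mm either side of the middle, up to the handle's bar. x along its length toward the empty bay, z up. About 0.33 kg empty, 0.54 kg loaded; loaded, it balances near the handle.
- carrier: The same carrier; the same origin and axes as carrier_base. It starts standing on the pale wooden counter, whose upper face is at height 0.
- handle: The handle's blue bar, fixed to the carrier: flat-sided, 14 mm thick (x), 78 mm long (y), 20 mm high (z); the origin is the bar's centre, 105 mm above the carrier's underside. Axes as the carrier's. Pinch it from above across its 14 mm thickness, midway along it; there are 58 mm free between the posts.
- carton_center (a point): Centre of the blue and white carton, 84 by 50 by 30 mm, about 0.10 kg, lying loose in the carrier's other bay (same pocket size), 15 mm above that bay's floor. It rides along and stays in its bay.
- sanitiser_mid (a point): Half-way up the loose clear hand sanitiser bottle, 52 mm across and 130 mm tall, standing on the counter. A bystander.
- sanitiser: The same bottle, origin at the centre of its foot.
- tape_mid (a point): Centre of the loose yellow tape roll lying flat, 64 mm outside, 40 mm inside, 22 mm high. A bystander.
- tape: The same tape roll, origin at the centre of its underside.
- stapler_mid (a point): Middle of the loose red and black stapler, 130 (x) by 30 by 33 mm high, 17 mm above the counter. A bystander.
- stapler: The same stapler, origin at the centre of its underside.
There are look-alikes about, which are no part of the job. There is more than one size of the part that bears carton_center; the job needs the smallest.

How it is judged:
By the outcome, as a careful person would: the job done as asked, in the order asked, and still so for the second after the job is handed in, while the arm keeps its last pose, push and grip.
It also fails if it takes over 58 s, if anything falls off the work surface, if the arm or the gripper's body presses on something with over 40 N, if the wrist force passes 120 N, or if a joint passes its speed limit or range.

ROBOT

A 6-joint arm with a two-finger parallel gripper is mounted at the origin on the work surface. World frame = base frame: x ahead of the robot, y to its left, z up, the work surface at z = 0. Lengths are in m, angles in rad, forces in N, time in s.
With the tool pointing down it reaches from about 0.35 to 0.975 m from the base axis. Payload 4.9 kg.
Tool frame: the origin (TCP) lies at the very end of the fingers, on their centre line; the grasp point (between the pads) lies 19 mm behind it; x points along the fingers, z is the direction in which the jaws open and shut, and the axes are right-handed (so a half turn about x gives the same grasp; the last joint's range is limited). The gripper opens to 85 mm and grips with 20 to 120 N. Pads are 22 mm wide; open, the fingers measure 114 mm over their backs; the gripper's body (76 mm by 85 mm) begins 54 mm behind the grasp point. The pads swing forward as they close: fully open they stand 13 mm farther back than shut.
Start: joints at [1.13, 0.053, 1.613, -0, 1.476, -0.119], TCP at [0.198, 0.593, 0.198] pointing down, gripper open.
Joint ranges: [-3.01, 3.01], [-1.01, 2.22], [0.06, 2.58], [-1.02, 4.17], [0.09, 2.62], [-3.14, 3.14]. Speed limits (rad/s): [2.57, 2.57, 3.14, 3.14, 3.14, 3.14].

INTERFACE

Orientations are given as a rotation vector (axis times angle).
In Python, from station import ctrl, imaging gives the robot as it stands. The module is installed in compiled form; this text tells all that it offers.
- The arm moves only by the shell command python3 -m jog 'ROWS' [FORCE]. ROWS is JSON, a list that holds one entry, the list of rows, each a list of 5 numbers: the shift along the tool's x, y, z in m, then the turn about the tool's x in rad, then the closure, from -1 (fully open) to 1 (shut). A call has 1 to 12 rows; each row is the pose to reach, as a shift and turn from the pose measured when the call began, along the tool's axes at that moment; what a row does not reach only later rows make up. A row lasts 1/10 s, in which the tool goes at most 50 mm and 8.59 degrees, less where a joint would pass 70% of its speed; a pose out of reach is approached as far as the arm can. A call with a gripper value outside its range is refused whole. The fingers move at their own pace and stop on an object; FORCE is the grip in N (left out, the last holds). Time passes only in rows, so rows that repeat a pose let the fingers close. It gives the time, the measured TCP pose, the force and the opening at its end, in the units of the state.
- ctrl.get_obs(): the state, without advancing time (a new reading comes with each control period).
- imaging.get_image(name): name is "scene" or "top" or "wrist"; returns a dict with "color" (420x560x3 uint8, red, green, blue), "intrinsics" (3x3 intrinsics, pixels), "distortion" ([k1, k2, p1, p2, k3] as OpenCV has them; the pictures are not rectified), "R" (3x3) and "t" (3): a world point X has camera coordinates R X + t. Camera axes: x right, y down, z forward; pixel columns grow to the right and rows downward; lengths in m; the calibration is good to about 2 mm. A picture is of the moment at which its call begins. There is no depth.
- ctrl.finish_job(): hands the job in, once; it reports no verdict.
The state is a dict: "t": time; "q": joint angles; "dq": joint speeds; "effort": joint torques, N m; "tool_pos": TCP position; "tool_rot": TCP orientation; "contact_force": force on the tool from outside, world axes, zero at the start; "wrist_torque": the same for the moment, N m; "opening": finger opening in m.
Only numpy, scipy, OpenCV 4.12 (cv2) and the standard library are available. Lean on these libraries where they do the work, as an engineer would, in place of code of your own. Each camera call takes 0.05 s, during which the arm holds its last target.

## Working session

There is one attempt and no reset: what is moved stays moved. The work goes in short steps, Python scripts to look and compute and a shell command to move; the robot and the scene stay as the last step left them, time stands still between calls to the robot, and variables do not carry over. Pictures are saved under pics/ and viewed, and the job is handed in when it is done.

```bash
mkdir -p pics; ls; python3 - <<'E'
from station import ctrl, imaging
import cv2,numpy as np
o=ctrl.get_obs()
for k in o: print(k,np.round(o[k],3))
for n in ["scene","top","wrist"]:
    d=imaging.get_image(n); cv2.imwrite(f"pics/{n}0.png",d["color"][:,:,::-1])
    print(n,np.round(d["intrinsics"],1).tolist(),np.round(d["distortion"],4),np.round(d["R"],3).tolist(),np.round(d["t"],3))
E
```

```text
pics
t 0.0
q [ 1.13   0.053  1.614 -0.     1.476 -0.119]
dq [ 0.002  0.    -0.001  0.    -0.     0.002]
effort [-2.0000e-03 -3.9368e+01 -3.7017e+01 -0.0000e+00  7.0000e-03 -0.0000e+00]
tool_pos [0.197 0.592 0.197]
tool_rot [-0.97   1.346  0.968]
contact_force [-0.872  0.102  0.017]
wrist_torque [-0.054 -0.028  0.034]
opening 0.086
scene [[505.8, 0.0, 284.7], [0.0, 505.8, 207.5], [0.0, 0.0, 1.0]] [-0.0141  0.      0.      0.      0.    ] [[0.675, 0.738, -0.014], [0.621, -0.577, -0.53], [-0.399, 0.349, -0.848]] [-0.416 -0.354  1.862]
top [[536.5, 0.0, 285.0], [0.0, 536.5, 212.1], [0.0, 0.0, 1.0]] [-0.154  0.     0.     0.     0.   ] [[-0.026, -1.0, 0.0], [-0.983, 0.025, -0.179], [0.179, -0.005, -0.984]] [-0.02   0.613  1.313]
wrist [[349.4, 0.0, 282.3], [0.0, 349.4, 207.8], [0.0, 0.0, 1.0]] [0.0221 0.     0.     0.     0.    ] [[0.317, 0.948, -0.002], [0.907, -0.303, 0.292], [0.277, -0.095, -0.956]] [-0.624 -0.037  0.38 ]
```

View pics/scene0.png

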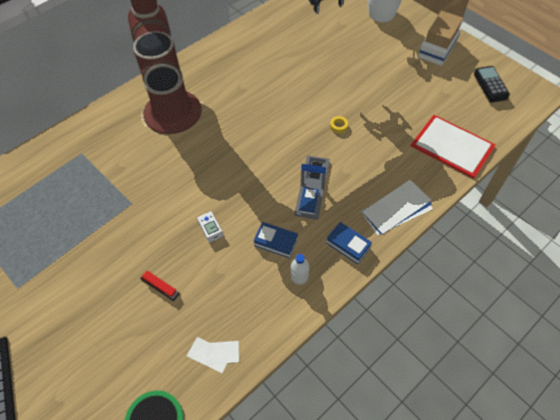

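View pics/top0.png

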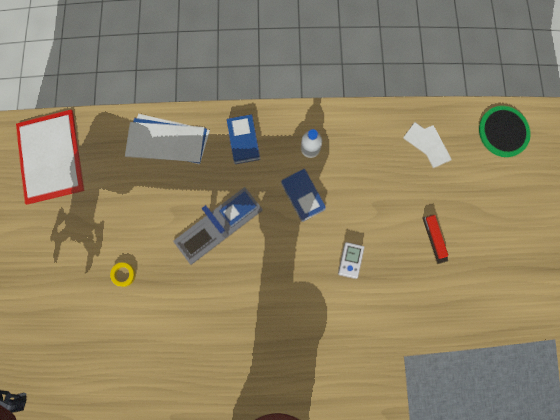

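View pics/wrist0.png

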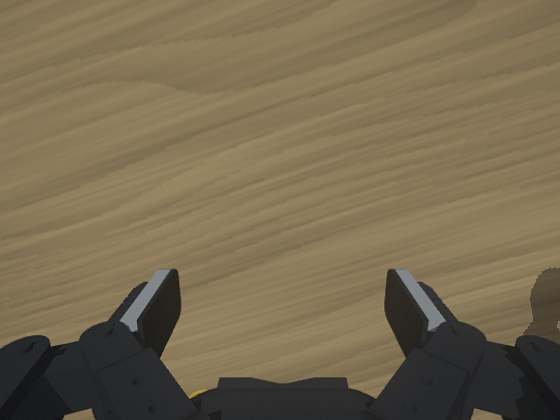

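```bash
cat > h.py <<'E'
import cv2,numpy as np
from station import ctrl,imaging
from scipy.spatial.transform import Rotation as Rn
def rays(d,px):
    px=np.asarray(px,float).reshape(-1,1,2)
    u=cv2.undistortPoints(px,d["intrinsics"],d["distortion"])[:,0]
    R=np.array(d["R"]);t=np.array(d["t"])
    return -R.T@t,(R.T@np.c_[u,np.ones(len(u))].T).T
def onplane(d,px,z):
    C,v=rays(d,px); return C+v*((z-C[2])/v[:,2])[:,None]
def tri(ds,pxs):
    A=np.zeros((3,3));b=np.zeros(3);L=[]
    for d,p in zip(ds,pxs):
        C,v=rays(d,[p]);v=v[0]/np.linalg.norm(v[0]);M=np.eye(3)-np.outer(v,v);A+=M;b+=M@C;L.append((C,M))
    X=np.linalg.solve(A,b);return X,[np.linalg.norm(M@(X-C)) for C,M in L]
def proj(d,X):
    return cv2.projectPoints(np.asarray(X,float).reshape(-1,1,3),cv2.Rodrigues(np.array(d["R"]))[0],np.array(d["t"],float),d["intrinsics"],d["distortion"])[0][:,0]
def crop(d,x0,y0,w,h,s,fn):
    c=d["color"][y0:y0+h,x0:x0+w,::-1]; cv2.imwrite(fn,cv2.resize(c,None,fx=s,fy=s,interpolation=cv2.INTER_CUBIC))
def tool():
    o=ctrl.get_obs();return np.array(o["tool_pos"]),Rn.from_rotvec(o["tool_rot"]).as_matrix(),o
E
python3 - <<'E'
from h import *
d=imaging.get_image("top");crop(d,160,180,200,100,4,"pics/topc.png")
e=imaging.get_image("scene");crop(e,190,140,200,150,4,"pics/scenec.png")
w=imaging.get_image("wrist");p,R,o=tool();C=-np.array(w["R"]).T@w["t"]
print("R tool",R.round(3).tolist(),"cam in tool",(R.T@(C-p)).round(3),(R.T@np.array(w["R"]).T).round(2).tolist())
# circles/bystanders rough
for n,px in dict(meter=(351,261),bay=(197,241),carton=(237,209),tape=(122,275),san=(312,150),stap=(436,238)).items(): print(n,onplane(d,[px],0.015).round(3))
E
```

```text
R tool [[-0.0, -0.949, 0.316], [-0.001, 0.316, 0.949], [-1.0, 0.0, -0.001]] cam in tool [-0.176  0.075 -0.   ] [[0.0, -0.29, 0.96], [-0.0, -0.96, -0.29], [1.0, -0.0, -0.0]]
meter [[ 0.487 -0.203  0.015]]
bay [[0.549 0.197 0.015]]
carton [[0.632 0.091 0.015]]
tape [[0.464 0.395 0.015]]
san [[ 0.788 -0.112  0.015]]
stap [[ 0.54  -0.432  0.015]]
```

View pics/topc.png

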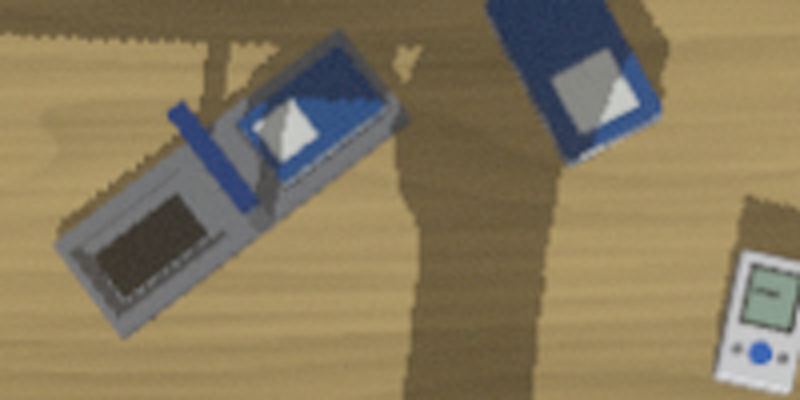

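View pics/scenec.png

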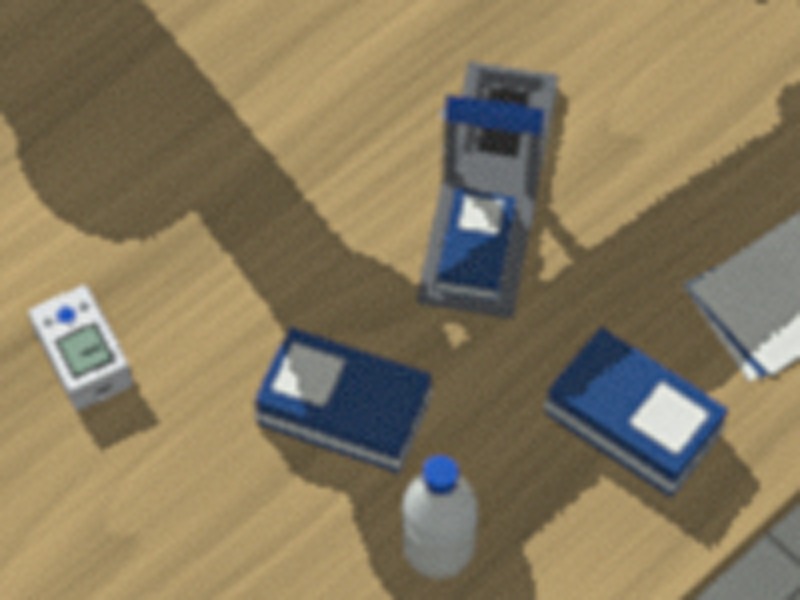

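```bash
python3 -m jog '[[[0,-0.459,-0.264,0.58,-1],[0,-0.459,-0.264,0.58,-1],[0,-0.459,-0.264,0.58,-1],[0,-0.459,-0.264,0.58,-1],[0,-0.459,-0.264,0.58,-1],[0,-0.459,-0.264,0.58,-1],[0,-0.459,-0.264,0.58,-1],[0,-0.459,-0.264,0.58,-1],[0,-0.459,-0.264,0.58,-1],[0,-0.459,-0.264,0.58,-1],[0,-0.459,-0.264,0.58,-1],[0,-0.459,-0.264,0.58,-1]]]' 30
python3 - <<'E'
from h import *
p,R,o=tool();print(p,R[:,2],o['t'],o['dq'])
w=imaging.get_image("wrist");cv2.imwrite("pics/w1.png",w["color"][:,:,::-1])
E
```

```text
t: 1.5
tool_pos: [0.5515, 0.194, 0.198]
tool_rot: [-0.521, 1.508, 0.519]
contact_force: [0.3, 0.4, 0.2]
opening: 0.0854
[0.55154715 0.19402291 0.19797443] [ 0.78749929  0.61631495 -0.00086492] 1.5 [ 0.05819198 -0.0247292   0.02779201  0.03407853  0.01923816  0.02996113]
```

View pics/w1.png

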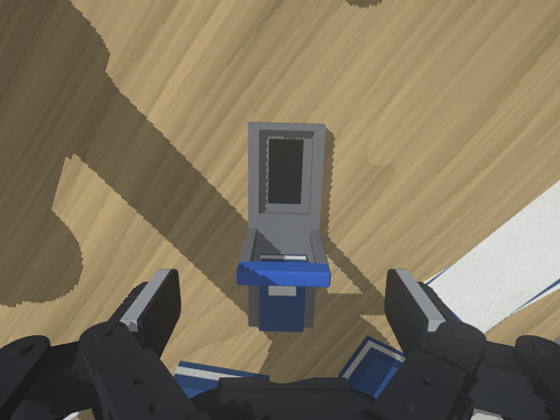

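```bash
python3 - <<'E'
from h import *
import pickle
w=imaging.get_image("wrist");pickle.dump(w,open("w1.pkl","wb"))
crop(w,225,110,130,190,4,"pics/w1c.png")
t=imaging.get_image("top");pickle.dump(t,open("t1.pkl","wb"));s=imaging.get_image("scene");pickle.dump(s,open("s1.pkl","wb"))
crop(t,320,220,70,70,8,"pics/t1m.png"); 
E
python3 -c "
import cv2;a=cv2.imread('pics/w1c.png');cv2.imwrite('pics/w1c2.png',a[:600])"
```

```text
(no output)
```

View pics/w1c2.png

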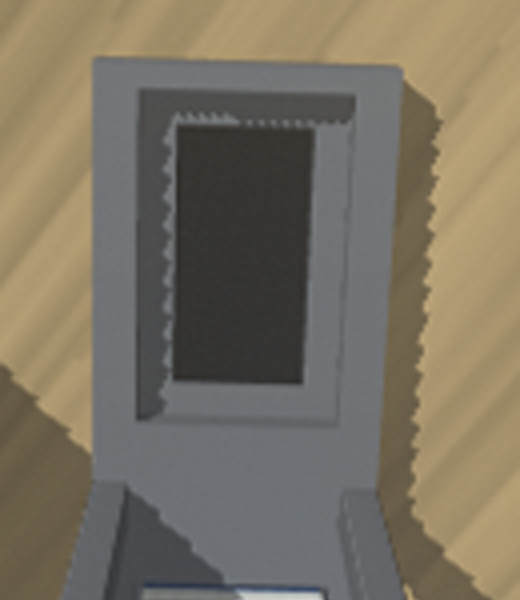

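View pics/t1m.png

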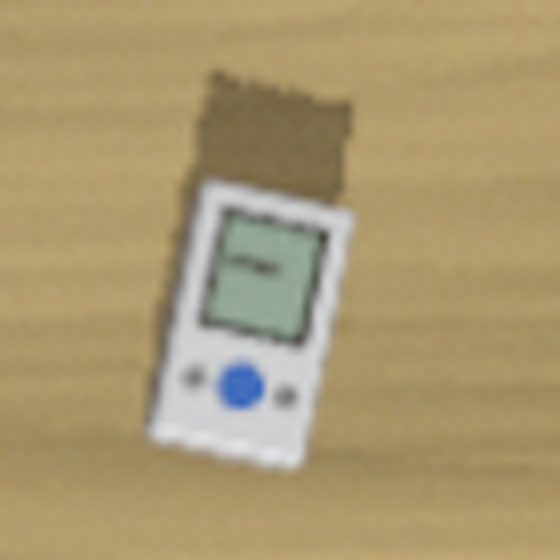

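```bash
python3 - <<'E'
from h import *
import pickle
w,t,s=[pickle.load(open(f,"rb")) for f in("w1.pkl","t1.pkl","s1.pkl")]
c=(np.array([(138,90),(356,97),(338,426),(137,419)])-1.5)/4+[225,110]
P=onplane(w,c,0.014);print(P.round(4).tolist());m=P.mean(0);print("bay",m.round(4))
L=np.linalg.norm
print("w",L(P[0]-P[1]),L(P[2]-P[3]),"l",L(P[1]-P[2]),L(P[0]-P[3]))
ax=(P[0]+P[1]-P[2]-P[3])[:2];print("yaw",np.degrees(np.arctan2(ax[1],ax[0])))
q=(np.array([(94,58),(402,67)])-1.5)/4+[225,110]
Q=onplane(w,q,0.014);a=ax/L(ax);print("plate end w",L(Q[0]-Q[1]),"bay by plate end",(Q.mean(0)[:2]-a*0.051).round(4))
# handle: blue mask
for n,d,bx in (("wrist",w,(225,250,345,295)),("top",t,(195,200,230,240))):
    x0,y0,x1,y1=bx;hsv=cv2.cvtColor(d["color"][y0:y1,x0:x1],cv2.COLOR_RGB2HSV)
    mk=cv2.inRange(hsv,(108,150,40),(125,255,255));k,lab,st,ce=cv2.connectedComponentsWithStats(mk)
    i=1+np.argmax(st[1:,4]);print(n,st[i],ce[i]+[x0,y0])
# meter
for n,d,bx in (("top",t,(330,235,372,285)),("scene",s,(190,205,230,250))):
    x0,y0,x1,y1=bx;hsv=cv2.cvtColor(d["color"][y0:y1,x0:x1],cv2.COLOR_RGB2HSV)
    b=cv2.inRange(hsv,(108,120,60),(125,255,255));print(n,"btn",np.argwhere(b).mean(0)[::-1]+[x0,y0],b.sum()/255)
    wh=cv2.inRange(hsv,(0,0,150),(180,60,255));ct=max(cv2.findContours(wh,0,1)[0],key=cv2.contourArea)
    r=cv2.minAreaRect(ct);print(r[0][0]+x0,r[0][1]+y0,r[1:])
    if n=="top":
        B=onplane(d,cv2.boxPoints(r)+[x0,y0],0.034);print(B.round(4).tolist(),B.mean(0))
E
```

```text
[[0.504, 0.2159, 0.014], [0.5484, 0.2485, 0.014], [0.6005, 0.178, 0.014], [0.5564, 0.146, 0.014]]
bay [0.5523 0.1971 0.014 ]
w 0.05508128655222259 0.05452789506764642 l 0.08762249373038683 0.0873631481162556
yaw 126.61053816571395
plate end w 0.07729628401630072 bay by plate end [0.5521 0.1974]
wrist [  14   14   91   25 1759] [290.03240478 275.34849346]
top [  7   6  21  26 133] [211.81954887 217.9924812 ]
top btn [349.85714286 267.80952381] 21.0
351.21910095214844 260.55056381225586 ((20.162403106689453, 33.95378875732422), 12.994616508483887)
[[0.4509, -0.165, 0.034], [0.5352, -0.1881, 0.034], [0.522, -0.2384, 0.034], [0.4378, -0.2147, 0.034]] [ 0.48648301 -0.20157067  0.034     ]
scene btn [206.125 218.125] 8.0
208.7000026702881 223.89999961853027 ((23.702320098876953, 17.441329956054688), 63.43495178222656)
```

```bash
python3 -m jog '[[[0.03,-0.271,-0.295,-0.64,-1],[0.03,-0.271,-0.295,-0.64,-1],[0.03,-0.271,-0.295,-0.64,-1],[0.03,-0.271,-0.295,-0.64,-1],[0.03,-0.271,-0.295,-0.64,-1],[0.03,-0.271,-0.295,-0.64,-1],[0.03,-0.271,-0.295,-0.64,-1],[0.03,-0.271,-0.295,-0.64,-1],[0.03,-0.271,-0.295,-0.64,-1],[0.03,-0.271,-0.295,-0.64,-1],[0.03,-0.271,-0.295,-0.64,-1]]]'
python3 - <<'E'
from h import *
import pickle
p,R,o=tool();print(p,R[:,2],o['t'],np.abs(o['dq']).max())
w=imaging.get_image("wrist");pickle.dump(w,open("w2.pkl","wb"));cv2.imwrite("pics/w2.png",w["color"][:,:,::-1])
E
```

```text
t: 2.8
tool_pos: [0.486, -0.1966, 0.1682]
tool_rot: [-1.015, 1.321, 1.016]
contact_force: [-0.2, -0.4, 0.4]
opening: 0.0855
[ 0.48601757 -0.19658805  0.16822797] [2.57007831e-01 9.66409313e-01 1.18536813e-04] 2.8 0.02214942641450558
```

View pics/w2.png

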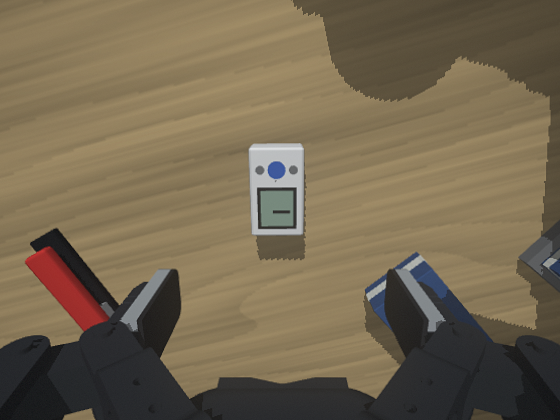

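```bash
python3 - <<'E'
from h import *
import pickle
w,t=[pickle.load(open(f,"rb")) for f in("w2.pkl","t1.pkl")]
def btn(d,bx):
    x0,y0,x1,y1=bx;hsv=cv2.cvtColor(d["color"][y0:y1,x0:x1],cv2.COLOR_RGB2HSV);b=cv2.inRange(hsv,(105,100,60),(125,255,255));return np.argwhere(b).mean(0)[::-1]+[x0,y0]
b1=btn(w,(265,155,290,182));b2=btn(t,(340,255,360,280));print(b1,b2,tri([w,t],[b1,b2]))
x0,y0,x1,y1=235,130,320,245
g=w["color"][y0:y1,x0:x1];hsv=cv2.cvtColor(g,cv2.COLOR_RGB2HSV)
wh=cv2.inRange(hsv,(0,0,130),(180,40,255));ct=max(cv2.findContours(wh,0,1)[0],key=cv2.contourArea)
r=cv2.minAreaRect(ct);print(r);bp=cv2.boxPoints(r)+[x0,y0]
B=onplane(w,bp,0.034);print(bp.tolist(),B.round(4).tolist(),B.mean(0));L=np.linalg.norm
print(L(B[0]-B[1]),L(B[1]-B[2]))
crop(w,235,130,85,135,4,"pics/w2c.png")
E
```

```text
[275.93589744 169.79059829] [349.90909091 267.90909091] (array([ 0.46729463, -0.19689603,  0.04306891]), [np.float64(0.0008141205734546286), np.float64(0.0008141205734545021)])
((40.5, 58.5), (91.0, 55.0), 90.0)
[[248.0, 143.0], [303.0, 143.0], [303.0, 234.0], [248.0, 234.0]] [[0.44, -0.2157, 0.034], [0.4525, -0.169, 0.034], [0.5355, -0.1896, 0.034], [0.522, -0.2401, 0.034]] [ 0.48752562 -0.2035982   0.034     ]
0.048302958377406835 0.08555398572605556
```

View pics/w2c.png

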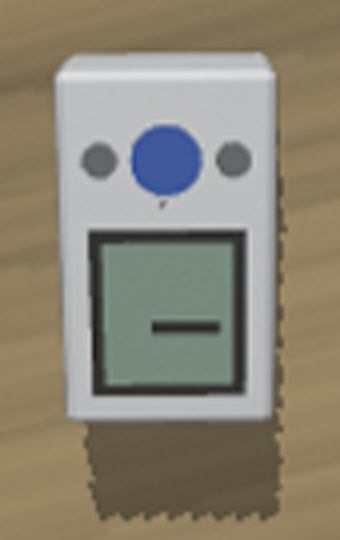

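```bash
python3 - <<'E'
from h import *
import pickle
w=pickle.load(open("w2.pkl","rb"))
c=(np.array([(58,75),(275,75),(272,418),(70,418)])-1.5)/4+[235,130]
L=np.linalg.norm
for z in(.034,.038):
    B=onplane(w,c,z);m=B.mean(0);ax=(B[2]+B[3]-B[0]-B[1])[:2]
    print(z,B.round(4).tolist(),m.round(4),L(B[0]-B[1]),L(B[2]-B[3]),L(B[1]-B[2]),L(B[3]-B[0]),"yaw",np.degrees(np.arctan2(ax[1],ax[0])))
p,R,o=tool();d=np.r_[m[:2],p[2]]-p;print(R.T@d,np.degrees(np.arctan2(R[1,2],R[0,2])))
# centre lines
for a in((166,160),(166,235),(168,390)): print(onplane(w,[(np.array(a)-1.5)/4+[235,130]],.034)[0].round(4))
# camera check: grasp center pixel: project axis points
print(proj(w,[p,p+[0,0,-.05]]))
E
```

```text
0.034 [[0.4448, -0.2161, 0.034], [0.4571, -0.1698, 0.034], [0.5356, -0.19, 0.034], [0.5232, -0.2364, 0.034]] [ 0.4902 -0.2031  0.034 ] 0.04786269707167132 0.04799569174227453 0.08098510431198573 0.08097897243686956 yaw -14.475235536100138
0.038 [[0.4444, -0.2156, 0.038], [0.4566, -0.1699, 0.038], [0.534, -0.1898, 0.038], [0.5218, -0.2356, 0.038]] [ 0.4892 -0.2027  0.038 ] 0.047245890672417336 0.04737717144119483 0.07994144957374401 0.07993539672007959 yaw -14.47523553610011
[-1.78321368e-06 -4.54884328e-03 -5.49412304e-03] 75.16405710067475
[ 0.4692 -0.198   0.034 ]
[ 0.4859 -0.2026  0.034 ]
[ 0.5224 -0.212   0.034 ]
[[283.22567827 244.84952787]
 [283.06094536 215.96912613]]
```

```bash
python3 -m jog '[[[0.04,-0.0035,-0.006,-0.005,-1],[0.08,-0.0035,-0.006,-0.005,-1],[0.12,-0.0035,-0.006,-0.005,-1],[0.145,-0.0035,-0.006,-0.005,-1],[0.158,-0.0035,-0.006,-0.005,-1],[0.158,-0.0035,-0.006,-0.005,-1],[0.158,-0.0035,-0.006,-0.005,-1]]]' 40
python3 - <<'E'
from h import *
p,R,o=tool();print(p,np.degrees(np.arctan2(R[1,2],R[0,2])),o["contact_force"])
w=imaging.get_image("wrist");cv2.imwrite("pics/w3.png",w["color"][:,:,::-1])
E
```

```text
t: 3.55
tool_pos: [0.4892, -0.2027, 0.0117]
tool_rot: [-1.022, 1.318, 1.02]
contact_force: [0.5, -1.3, 0.2]
opening: 0.0851
[ 0.48920416 -0.2027452   0.01170549] 75.52504744205939 [ 0.46316719 -1.33065008  0.21394038]
```

View pics/w3.png

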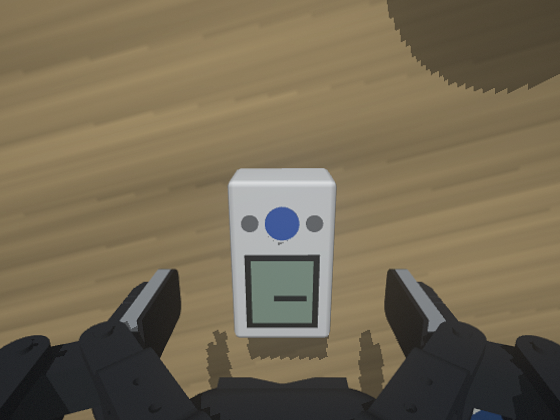

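```bash
python3 -m jog '[[[0.002,0,0,0,0],[0.002,0,0,0,1],[0.002,0,0,0,1],[0.002,0,0,0,1],[0.002,0,0,0,1],[0.002,0,0,0,1],[0.002,0,0,0,1],[0.002,0,0,0,1]]]' 40
python3 - <<'E'
from h import *
p,R,o=tool();print(p,np.degrees(np.arctan2(R[1,2],R[0,2])),o["contact_force"])
w=imaging.get_image("wrist");cv2.imwrite("pics/w4.png",w["color"][:,:,::-1])
E
```

```text
t: 4.4
tool_pos: [0.4896, -0.2032, 0.0103]
tool_rot: [-1.023, 1.317, 1.018]
contact_force: [0.5, 0.3, 0.3]
opening: -0.0001
[ 0.48961371 -0.20322936  0.01032104] 75.50446603892625 [0.46176461 0.33908548 0.32989282]
```

View pics/w4.png

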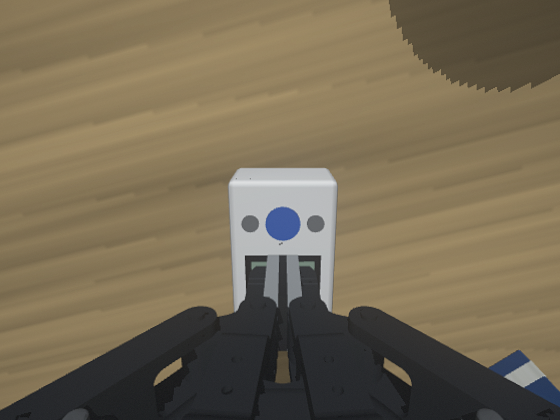

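```bash
python3 - <<'E'
from h import *
import pickle
s=imaging.get_image("scene");t=imaging.get_image("top");w=imaging.get_image("wrist");pickle.dump((s,t,w),open("a4.pkl","wb"))
p,R,o=tool();print(proj(s,[p,p+[0,0,.035],p+[0,0,.1]]),proj(t,[p,p+[0,0,.035],p+[0,0,.1]]))
crop(s,150,160,120,100,6,"pics/s4.png");crop(t,300,210,120,100,6,"pics/t4.png");crop(w,200,150,180,150,4,"pics/w4c.png")
E
```

```text
[[209.59041683 227.1062162 ]
 [208.00316484 221.44955985]
 [204.8899342  210.35143523]] [[350.73574695 260.06802489]
 [352.39973617 258.81182715]
 [355.72350172 256.30123327]]
```

View pics/s4.png

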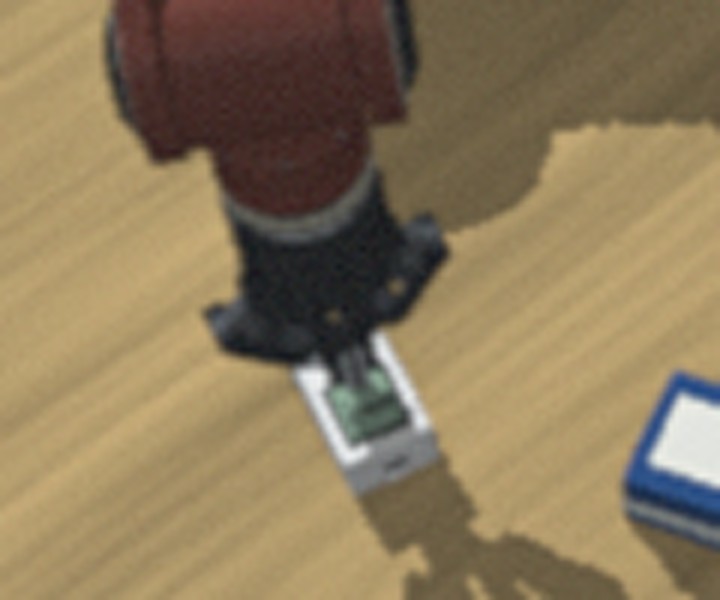

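View pics/w4c.png

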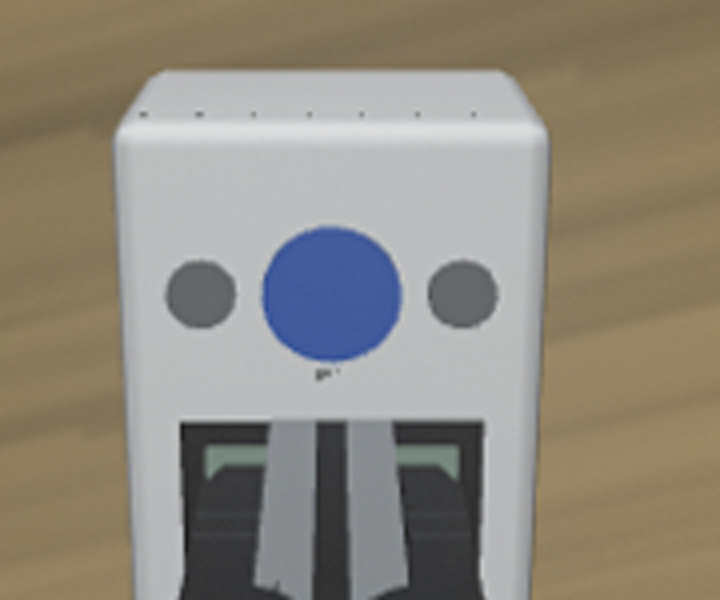

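View pics/t4.png

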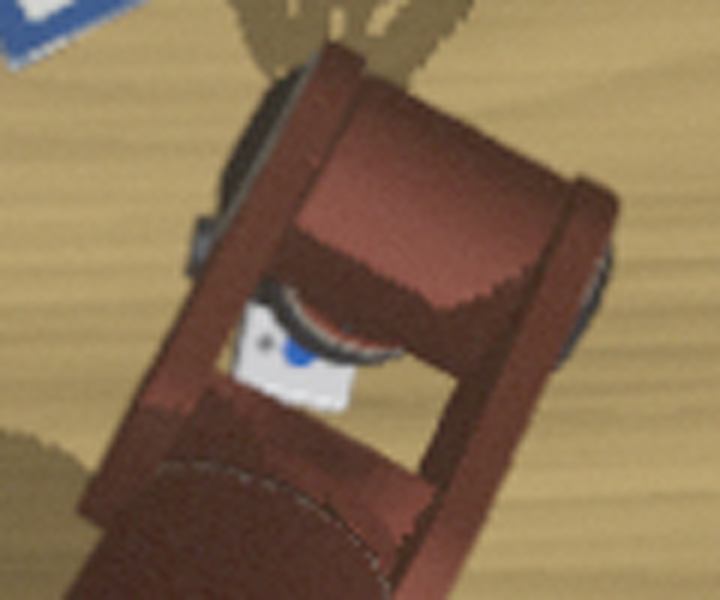

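```bash
python3 -m jog '[[[0,0,0,0,-1],[0,0,0,0,-1],[0,0,0,0,-1],[0,0,0,0,-1],[0,0,0,0,-1],[0.005,0,0,0,-1],[0.01,0,0,0,-1],[0.015,0,0,0,-1],[0.02,0,0,0,-1],[0.02,0,0,0,-1]]]' 40
python3 - <<'E'
from h import *
p,R,o=tool();print(p,np.degrees(np.arctan2(R[1,2],R[0,2])),o["contact_force"])
w=imaging.get_image("wrist");cv2.imwrite("pics/w5.png",w["color"][:,:,::-1])
E
```

```text
t: 5.6
tool_pos: [0.4888, -0.2028, -0.0109]
tool_rot: [-1.021, 1.318, 1.02]
contact_force: [0.4, -0.0, -0.3]
opening: 0.0856
[ 0.48883419 -0.20278935 -0.01092997] 75.5034426866188 [ 0.35884095 -0.00595664 -0.30055745]
```

View pics/w5.png

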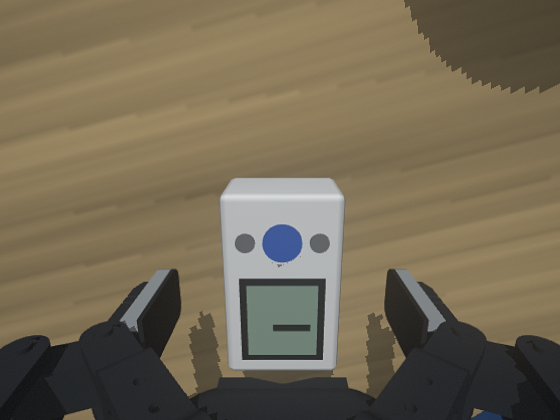

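```bash
python3 -m jog '[[[0.005,0,0,0,-1],[0.01,0,0,0,-1],[0.014,0,0,0,-1],[0.014,0,0,0,-1]]]' 40
python3 - <<'E'
from h import *
p,R,o=tool();print(p,np.degrees(np.arctan2(R[1,2],R[0,2])),o["contact_force"])
w=imaging.get_image("wrist");cv2.imwrite("pics/w6.png",w["color"][:,:,::-1])
E
```

```text
t: 6.05
tool_pos: [0.4886, -0.2026, -0.0253]
tool_rot: [-1.021, 1.318, 1.021]
contact_force: [0.1, -1.0, 0.2]
opening: 0.0853
[ 0.48855077 -0.20264018 -0.02532223] 75.50168882921169 [ 0.09826499 -0.95471025  0.16665216]
```

View pics/w6.png

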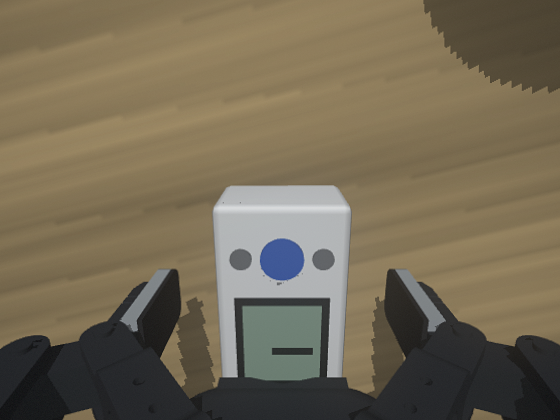

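```bash
python3 -m jog '[[[0,0,0,0,0],[0,0,0,0,1],[0,0,0,0,1],[0,0,0,0,1],[0,0,0,0,1],[0,0,0,0,1]]]' 40
python3 - <<'E'
from h import *
p,R,o=tool();print(p,np.degrees(np.arctan2(R[1,2],R[0,2])),o["contact_force"])
w=imaging.get_image("wrist");cv2.imwrite("pics/w7.png",w["color"][:,:,::-1])
E
```

```text
t: 6.7
tool_pos: [0.4892, -0.203, -0.0245]
tool_rot: [-1.022, 1.318, 1.02]
contact_force: [0.2, -0.5, 2.0]
opening: 0.0494
[ 0.4891856  -0.20303054 -0.024526  ] 75.50134503149768 [ 0.18792408 -0.52832867  1.9819074 ]
```

View pics/w7.png

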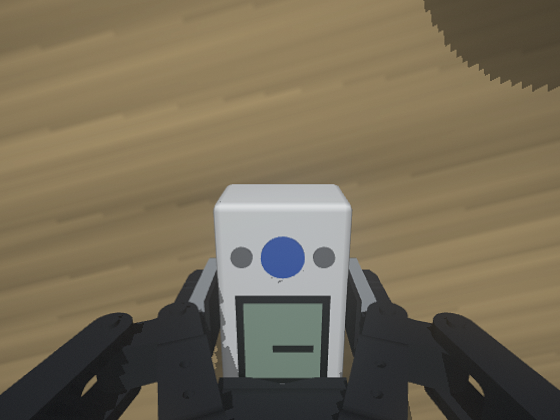

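```bash
python3 -m jog '[[[-0.01,0,0,0,1],[-0.03,0,0,0,1],[-0.06,0,0,0,1],[-0.1,0,0,0,1],[-0.14,0,0,0,1],[-0.165,0,0,0,1],[-0.165,0,0,0,1],[-0.165,0,0,0,1]]]' 40
python3 - <<'E'
from h import *
p,R,o=tool();print(p,np.degrees(np.arctan2(R[1,2],R[0,2])),o["contact_force"]);print(R.round(4).tolist())
w=imaging.get_image("wrist");cv2.imwrite("pics/w8.png",w["color"][:,:,::-1])
d=np.array([.5523,.1971,p[2]])-p; print(R.T@d)
E
```

```text
t: 7.55
tool_pos: [0.4887, -0.2027, 0.1403]
tool_rot: [-1.022, 1.318, 1.02]
contact_force: [-0.4, 0.3, -2.3]
opening: 0.0492
[ 0.48869391 -0.20268422  0.1402737 ] 75.50145644565417 [-0.40551426  0.25653423 -2.34010835]
[[0.0011, -0.9682, 0.2504], [-0.0008, 0.2504, 0.9682], [-1.0, -0.0012, -0.0005]]
[-2.40524369e-04  3.85073765e-02  4.02976777e-01]
```

View pics/w8.png

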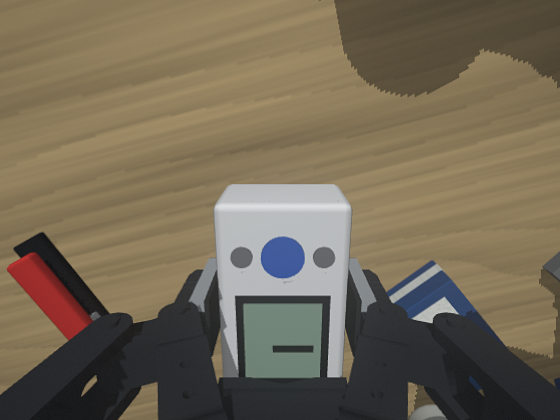

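```bash
python3 -m jog '[[[-0.01,0.0385,0.403,0,1],[-0.01,0.0385,0.403,0.679,1],[-0.01,0.0385,0.403,0.679,1],[-0.01,0.0385,0.403,0.679,1],[-0.01,0.0385,0.403,0.679,1],[-0.01,0.0385,0.403,0.679,1],[-0.01,0.0385,0.403,0.679,1],[-0.01,0.0385,0.403,0.679,1],[-0.01,0.0385,0.403,0.679,1],[-0.01,0.0385,0.403,0.679,1],[-0.01,0.0385,0.403,0.679,1],[-0.01,0.0385,0.403,0.679,1]]]' 40
python3 - <<'E'
from h import *
p,R,o=tool();print(p,np.degrees(np.arctan2(R[1,2],R[0,2])),o["contact_force"],np.abs(o['dq']).max())
w=imaging.get_image("wrist");cv2.imwrite("pics/w9.png",w["color"][:,:,::-1])
s=imaging.get_image("scene");crop(s,250,110,120,100,6,"pics/s9.png")
d=np.array([.5523,.1971,p[2]])-p; print(R.T@d)
E
```

```text
t: 8.8
tool_pos: [0.5505, 0.1964, 0.1471]
tool_rot: [-0.499, 1.517, 0.5]
contact_force: [0.4, -0.0, -1.6]
opening: 0.0492
[0.55053594 0.19643303 0.14711496] 36.54858791189971 [ 0.36123063 -0.03779108 -1.61678425] 0.01355169886269841
[-7.89159825e-06 -5.14678317e-04  1.81433154e-03]
```

View pics/w9.png

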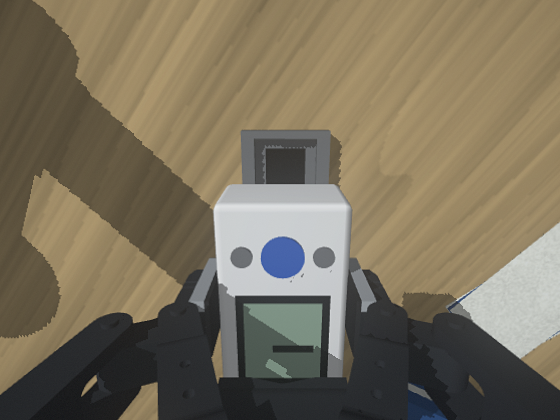

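View pics/s9.png

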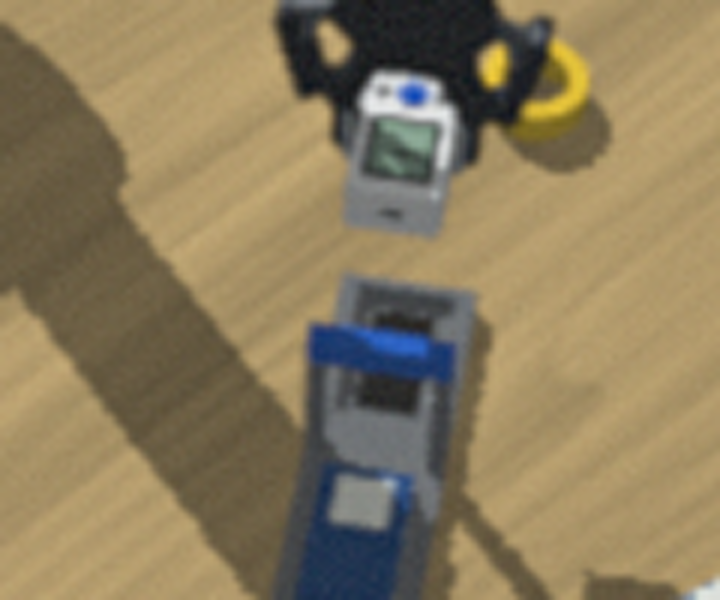

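```bash
python3 - <<'E'
from h import *
import pickle
w=imaging.get_image("wrist");pickle.dump(w,open("w9.pkl","wb"));crop(w,225,120,125,100,6,"pics/w9c.png")
E
```

```text
(no output)
```

View pics/w9c.png

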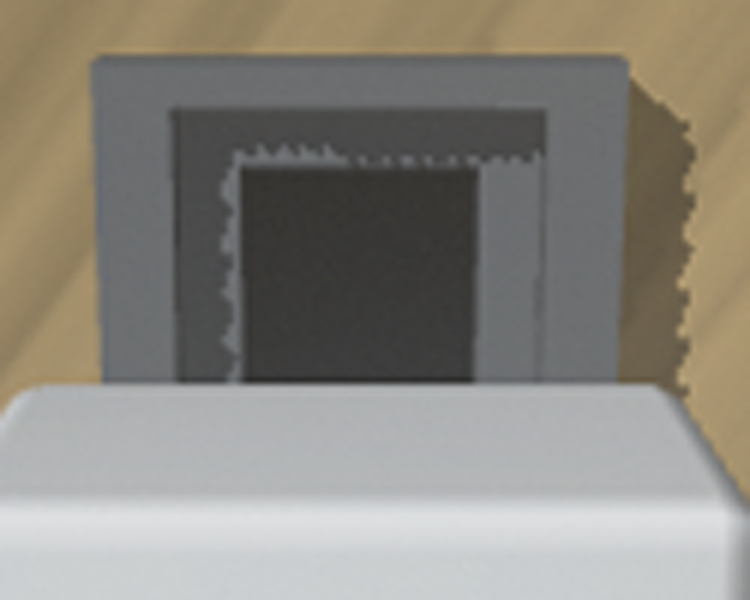

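```bash
python3 - <<'E'
from h import *
import pickle
w=pickle.load(open("w9.pkl","rb"));p,R,o=tool()
f=lambda a,z:(R.T@(onplane(w,[(np.array(a)-2.5)/6+[225,120]],z)[0]-p)*1000).round(1)
print("pocket out corners",f((171,108),.014),f((545,108),.014),"sides low",f((178,380),.014),f((540,380),.014))
print("plate",f((92,57),.014),f((628,57),.014))
zu=p[2]+.0245
print("meter end underside",f((366,385),zu+.001), f((40,385),zu+.001),f((660,385),zu+.001))
print("meter end top",f((366,500),zu+.033),f((0,505),zu+.03),f((740,505),zu+.03))
E
```

```text
pocket out corners [134.5  44.1 -26.1] [134.5  44.   28.4] sides low [134.5   3.6 -26.1] [134.4   3.5  28.7]
plate [134.6  51.3 -37.3] [134.4  51.3  40.2]
meter end underside [-25.4  39.9   1. ] [-25.4  39.9 -22.9] [-25.5  39.9  22.6]
meter end top [-57.4  40.4   0.7] [-54.4  39.3 -21.3] [-54.5  39.2  23.3]
```

```bash
python3 -m jog '[[[0.03,0,0.0012,0,1],[0.07,0,0.0012,0,1],[0.11,0,0.0012,0,1],[0.135,0,0.0012,0,1],[0.147,0,0.0012,0,1],[0.153,0,0.0012,0,1],[0.153,0,0.0012,0,1],[0.153,0,0.0012,0,1]]]' 40
python3 - <<'E'
from h import *
p,R,o=tool();print(p,np.degrees(np.arctan2(R[1,2],R[0,2])),o["contact_force"],np.abs(o['dq']).max())
w=imaging.get_image("wrist");crop(w,180,130,200,150,4,"pics/w10.png")
s=imaging.get_image("scene");crop(s,270,130,80,80,7,"pics/s10.png")
E
```

```text
t: 9.75
tool_pos: [0.5536, 0.1972, -0.0026]
tool_rot: [-0.498, 1.511, 0.499]
contact_force: [-0.0, 0.4, -0.9]
opening: 0.0491
[ 0.55359018  0.19722919 -0.00263915] 36.48155639517496 [-0.04499327  0.42471144 -0.88335393] 0.007531205177957345
```

View pics/w10.png

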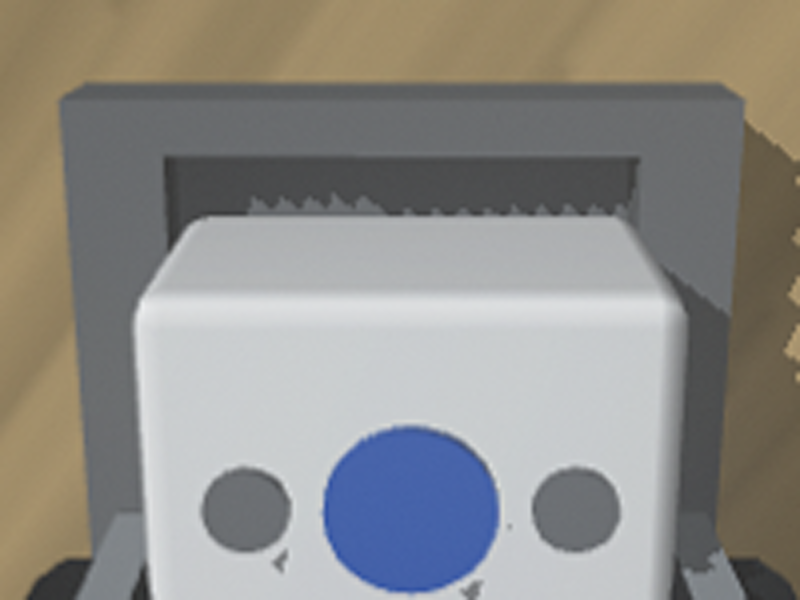

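View pics/s10.png

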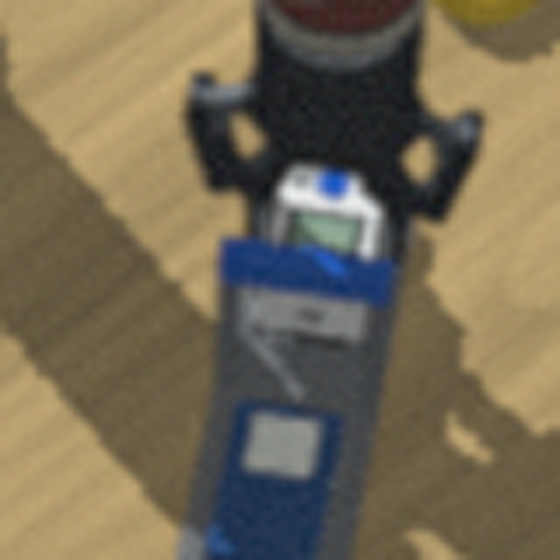

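```bash
python3 - <<'E'
from h import *
w=imaging.get_image("wrist");p,R,o=tool();print(R.round(4).tolist(),np.round(o['q'],3),p)
f=lambda a,z:(R.T@(onplane(w,[(np.array(a)-1.5)/4+[180,130]],z)[0]-p)*1000).round(1)
print("pocket",f((165,157),.014),f((640,157),.014),"plate",f((62,100),.014),f((744,100),.014),f((90,520),.014),f((718,520),.014))
zu=p[2]+.0245
print("under",f((195,217),zu+.001),f((625,217),zu+.001))
print("sides at y320",f((136,320),zu+.03),f((685,320),zu+.03),"btn",f((411,510),zu+.034))
E
```

```text
[[0.0009, -0.5948, 0.8039], [0.0009, 0.8039, 0.5948], [-1.0, 0.0002, 0.0013]] [ 2.160e-01  1.720e-01  1.843e+00  1.000e-03  1.125e+00 -4.220e-01] [ 0.55333406  0.19737295 -0.00279222]
pocket [-16.8  44.6 -28.4] [-16.7  44.6  26.4] plate [-16.8  51.2 -39.8] [-16.7  51.1  37.9] [-16.8  -1.2 -40.1] [-16.7  -1.3  38.3]
under [-25.5  39.6 -23.9] [-25.5  39.5  23.6]
sides at y320 [-54.5  36.7 -25.1] [-54.5  36.7  24.9] btn [-58.5  19.6  -0.1]
```

```bash
python3 -m jog '[[[0.004,0.0007,-0.0009,0,1],[0.008,0.0007,-0.0009,0,1],[0.012,0.0007,-0.0009,0,1],[0.014,0.0007,-0.0009,0,1],[0.014,0.0007,-0.0009,0,1]]]' 40
python3 - <<'E'
from h import *
w=imaging.get_image("wrist");p,R,o=tool();print(R.round(4).tolist(),p,o["contact_force"])
crop(w,180,130,200,150,4,"pics/w11.png")
E
```

```text
t: 10.4
tool_pos: [0.5516, 0.1973, -0.0176]
tool_rot: [-0.498, 1.513, 0.499]
contact_force: [0.2, -0.3, -1.6]
opening: 0.0493
[[0.0001, -0.5948, 0.8039], [0.0007, 0.8039, 0.5948], [-1.0, 0.0005, 0.0005]] [ 0.55187268  0.19731601 -0.01727379] [-0.56891224  0.23002888 -1.3280217 ]
```

View pics/w11.png

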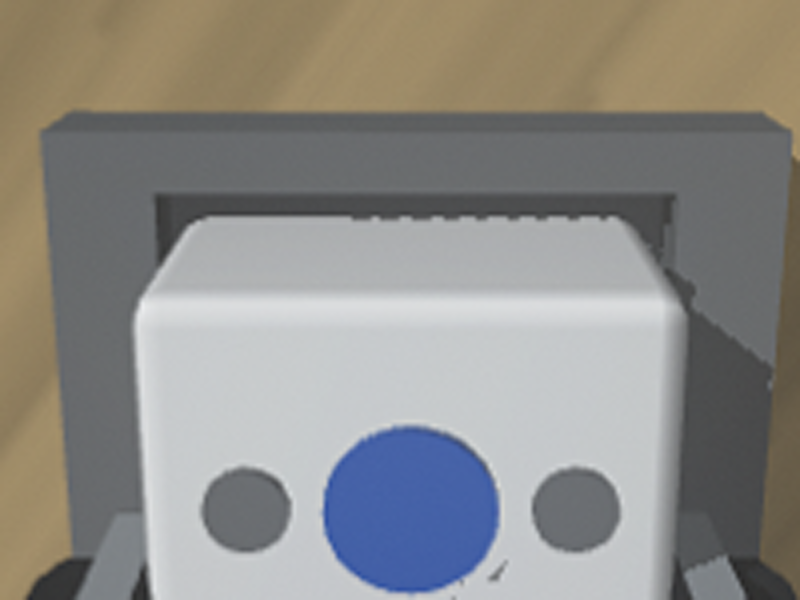

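```bash
python3 -m jog '[[[0.002,0,0.0006,0,1],[0.004,0,0.0006,0,1],[0.005,0,0.0006,0,1],[0.005,0,0.0006,0,1]]]' 40
python3 - <<'E'
from h import *
w=imaging.get_image("wrist");p,R,o=tool();print(R.round(4).tolist(),p,o["contact_force"])
crop(w,180,130,200,150,4,"pics/w12.png")
E
```

```text
t: 10.85
tool_pos: [0.5528, 0.1979, -0.0195]
tool_rot: [-0.498, 1.513, 0.499]
contact_force: [-7.5, -1.3, 13.7]
opening: 0.0492
[[-0.0005, -0.5949, 0.8038], [0.0003, 0.8038, 0.5949], [-1.0, 0.0006, -0.0002]] [ 0.55283674  0.19784688 -0.01952556] [-8.00488859 -1.55122701 13.79334285]
```

View pics/w12.png

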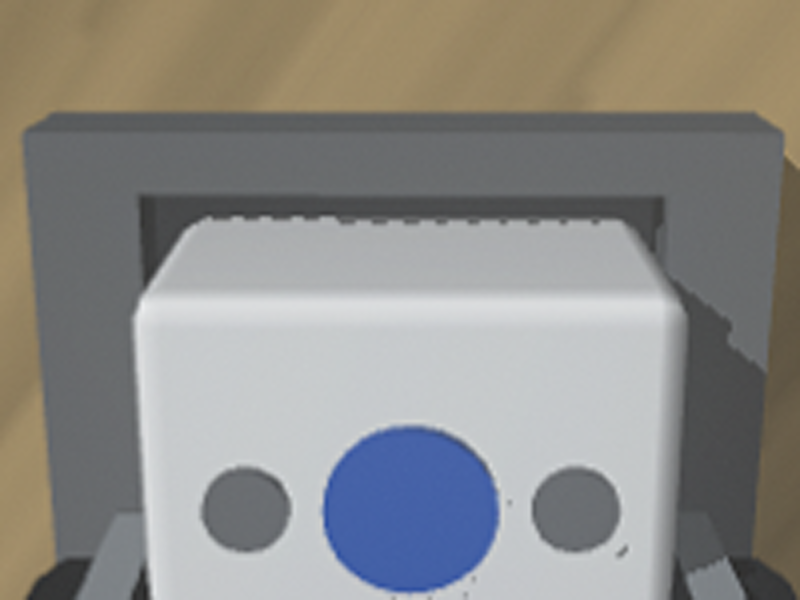

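```bash
python3 -m jog '[[[-0.002,0,-0.001,0,1],[-0.002,0,-0.001,0,0.4],[-0.002,0,-0.001,0,-0.2],[-0.002,0,-0.001,0,-1],[-0.002,0,-0.001,0,-1],[-0.002,0,-0.001,0,-1],[-0.002,0,-0.001,0,-1]]]' 40
python3 - <<'E'
from h import *
w=imaging.get_image("wrist");p,R,o=tool();print(R.round(4).tolist(),p,o["contact_force"])
cv2.imwrite("pics/w13.png",w["color"][:,:,::-1])
E
```

```text
t: 11.6
tool_pos: [0.552, 0.1972, -0.0176]
tool_rot: [-0.498, 1.513, 0.499]
contact_force: [0.3, -0.8, -0.0]
opening: 0.0854
[[-0.0006, -0.5949, 0.8038], [0.0003, 0.8038, 0.5949], [-1.0, 0.0006, -0.0003]] [ 0.55203629  0.19722666 -0.01759449] [-0.23275351 -0.07535577 -0.16555744]
```

View pics/w13.png

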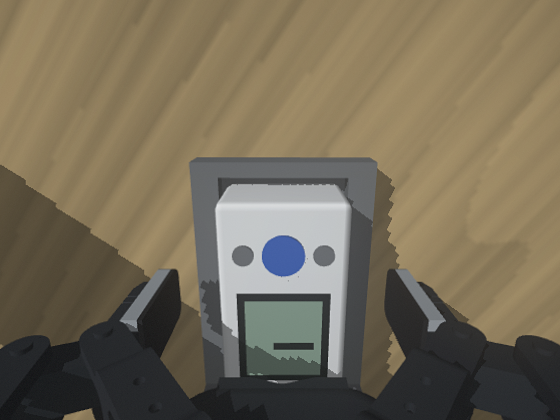

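```bash
python3 -m jog '[[[-0.03,0,0,0,-1],[-0.07,0,0,0,-1],[-0.12,0,0,0,-1],[-0.17,0,0,0,-1],[-0.215,0,0,0,-1],[-0.215,0,0,0,-1],[-0.215,0,0,0,-1]]]' 40
python3 - <<'E'
from h import *
import pickle
w=imaging.get_image("wrist");t=imaging.get_image("top");s=imaging.get_image("scene");p,R,o=tool();print(R.round(4).tolist(),p,o["contact_force"]);pickle.dump((w,t,s,p,R),open("a14.pkl","wb"))
crop(w,200,100,180,150,4,"pics/w14a.png");crop(w,200,220,180,130,4,"pics/w14b.png")
crop(s,270,130,80,80,7,"pics/s14.png")
E
```

```text
t: 12.35
tool_pos: [0.5531, 0.1974, 0.1994]
tool_rot: [-0.499, 1.509, 0.499]
contact_force: [0.2, -0.5, -1.1]
opening: 0.0855
[[-0.0044, -0.5949, 0.8038], [-0.0005, 0.8038, 0.5949], [-1.0, 0.0022, -0.0038]] [0.5509229  0.19690702 0.19495819] [-0.70941568  0.37865707 -0.19403633]
```

View pics/w14a.png

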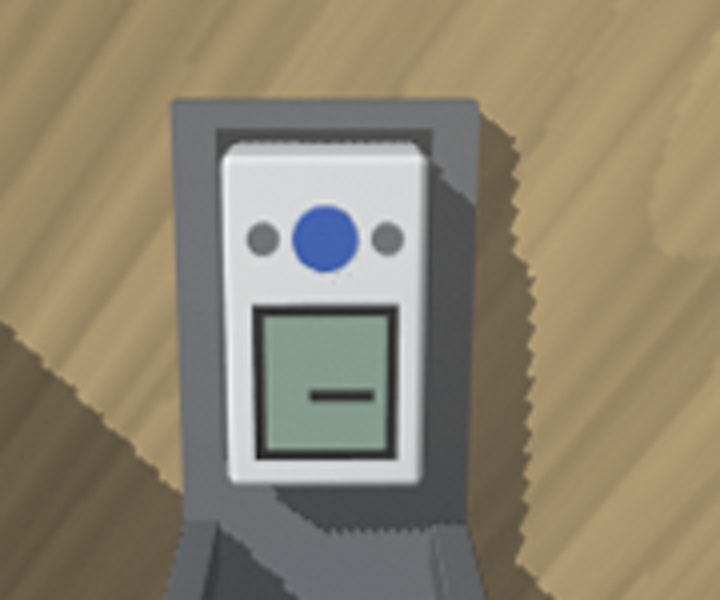

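View pics/w14b.png

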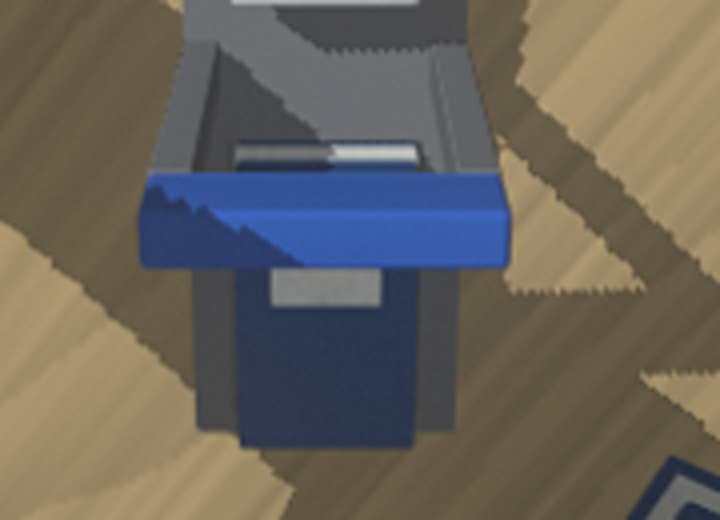

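View pics/s14.png

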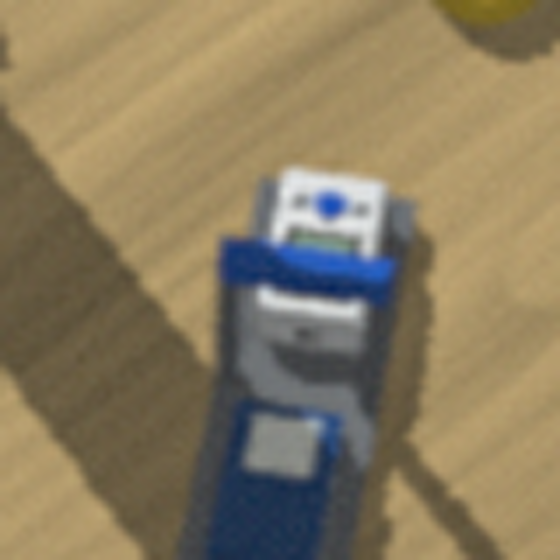

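```bash
python3 - <<'E'
from h import *
import pickle
w,t,s,p,R=pickle.load(open("a14.pkl","rb"))
c=(np.array([(139,208),(508,208),(510,267),(143,267)])-1.5)/4+[200,220]
L=np.linalg.norm
for z in(.105,.115,.120):
    P=onplane(w,c,z);ax=(P[1]+P[2]-P[0]-P[3])[:2];print(z,P.mean(0).round(4),"len",L(P[0]-P[1]),L(P[2]-P[3]),"thk",L(P[1]-P[2]),L(P[0]-P[3]),"yaw y",np.degrees(np.arctan2(ax[1],ax[0])))
q=(np.array([(172,100),(478,100)])-1.5)/4+[200,100]
Q=onplane(w,q,.014);a=(Q[1]-Q[0])[:2];a/=L(a);x=np.array([-a[1],a[0]]);print("plate end",Q.round(4).tolist(),"yaw",np.degrees(np.arctan2(x[1],x[0])),"middle",Q.mean(0)[:2]-.119*x)
m=(np.array([(222,157),(427,157),(421,483),(229,483)])-1.5)/4+[200,100]
M=onplane(w,m,.039);print("meter",M.mean(0),"bay",Q.mean(0)[:2]-.051*x)
t0=t["color"];crop(t,180,190,80,70,8,"pics/t14.png")
E
```

```text
0.105 [0.5952 0.1385 0.105 ] len 0.07903863554204896 0.07967348992349992 thk 0.01421142926422036 0.014170403867536355 yaw y 36.35868617893699
0.115 [0.5919 0.1428 0.115 ] len 0.07611615327068133 0.07672753368067563 thk 0.013685956502821516 0.01364644803508827 yaw y 36.358686178936956
0.12 [0.5903 0.145  0.12  ] len 0.07465491213499752 0.07525455555926351 thk 0.013423220122122067 0.013384470118864171 yaw y 36.35868617893694
plate end [[0.4906, 0.2153, 0.014], [0.5525, 0.2611, 0.014]] yaw 126.44773656833794 middle [0.59225285 0.14246917]
meter [0.55262008 0.19596047 0.039     ] bay [0.55185478 0.19716831]
```

View pics/t14.png

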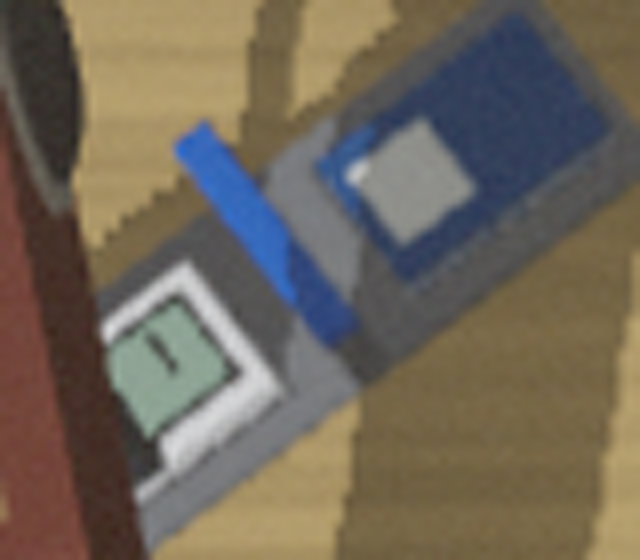

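```bash
python3 - <<'E'
from h import *
import pickle
w,t,s,p0,R0=pickle.load(open("a14.pkl","rb"))
b=(np.array((265,235))-3.5)/8+[180,190]
c=((np.array([(139,208),(508,208),(510,267),(143,267)])-1.5)/4+[200,220]).mean(0)
print(tri([w,t],[c,b]))
p,R,o=tool();print(p,R[:,0],R.T@(np.array([.592,.1427,p[2]])-p),np.degrees(np.arctan2(R[1,2],R[0,2])))
E
```

```text
(array([0.59084708, 0.1423241 , 0.11426686]), [np.float64(0.0012772139597690315), np.float64(0.0012772139597690877)])
[0.5509229  0.19690702 0.19495819] [-4.41236215e-03 -4.94705904e-04 -9.99990143e-01] [-0.00015443 -0.06800817  0.00077048] 36.505099157637616
```

```bash
python3 -m jog '[[[0,-0.068,0.0008,1.572,-1],[0,-0.068,0.0008,1.572,-1],[0,-0.068,0.0008,1.572,-1],[0,-0.068,0.0008,1.572,-1],[0,-0.068,0.0008,1.572,-1],[0,-0.068,0.0008,1.572,-1],[0,-0.068,0.0008,1.572,-1],[0,-0.068,0.0008,1.572,-1],[0,-0.068,0.0008,1.572,-1],[0,-0.068,0.0008,1.572,-1],[0,-0.068,0.0008,1.572,-1],[0,-0.068,0.0008,1.572,-1]]]' 40
python3 -m jog '[[[0,0,0,0,-1],[0,0,0,0,-1]]]'
python3 - <<'E'
from h import *
import pickle
w=imaging.get_image("wrist");p,R,o=tool();print(p,R.round(4).tolist(),np.degrees(np.arctan2(R[1,2],R[0,2])),o['q'])
print(R.T@(np.array([.592,.1427,p[2]])-p));cv2.imwrite("pics/w15.png",w["color"][:,:,::-1]);pickle.dump((w,p,R),open("a15.pkl","wb"))
E
```

```text
t: 13.7
tool_pos: [0.5909, 0.1426, 0.1923]
tool_rot: [0.726, 1.452, -0.734]
contact_force: [-0.6, -0.8, 0.1]
opening: 0.0853
t: 13.9
tool_pos: [0.5902, 0.1425, 0.1908]
tool_rot: [0.724, 1.455, -0.734]
contact_force: [0.1, 0.2, 0.5]
opening: 0.0857
[0.5904158  0.14250298 0.19126449] [[-0.0101, 0.8039, 0.5947], [-0.0012, 0.5947, -0.8039], [-0.9999, -0.0088, -0.0051]] -53.509080083121454 [1.14355337e-01 2.32000384e-02 1.65518223e+00 6.71145264e-06
 1.47335515e+00 1.04824201e+00]
[-1.61940975e-05  1.39070411e-03  7.83711288e-04]
```

View pics/w15.png

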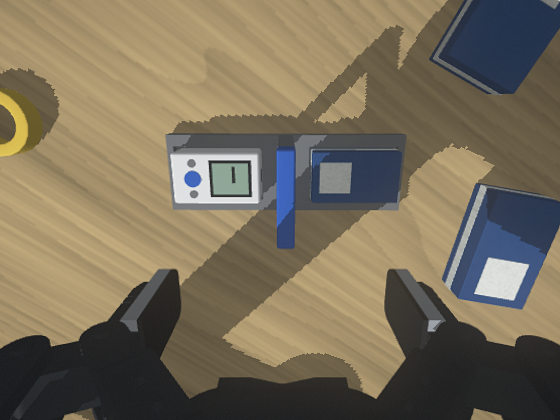

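```bash
python3 - <<'E'
from h import *
import pickle
w,p,R=pickle.load(open("a15.pkl","rb"))
crop(w,255,130,60,130,4,"pics/w15c.png")
g=cv2.cvtColor(w["color"],cv2.COLOR_RGB2HSV);mk=cv2.inRange(g,(105,120,40),(125,255,255))
for y in(160,180,200,220,240):
    x=np.where(mk[y,268:303])[0]+268; x=x[(x>270)&(x<300)]
    P=onplane(w,[(x.min()-.5,y),(x.max()+.5,y)],.115);print(y,x.min(),x.max(),(R.T@(P.mean(0)-p)).round(4),np.linalg.norm(P[0]-P[1]).round(4))
for z in (.05,.055): print((R.T@(np.array([.592,.1427,z])-p)).round(4))
E
```

```text
160 277 294 [0.076  0.0333 0.002 ] 0.013
180 277 294 [0.0761 0.0185 0.002 ] 0.0132
200 277 294 [0.0762 0.0032 0.002 ] 0.0135
220 277 293 [ 0.0764 -0.0127  0.0017] 0.013
240 277 293 [ 0.0765 -0.0292  0.0017] 0.0132
[0.1412 0.0026 0.0015]
[0.1362 0.0026 0.0015]
```

View pics/w15c.png

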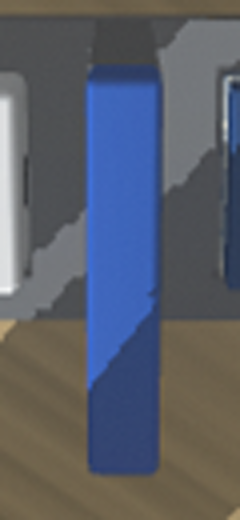

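```bash
python3 -m jog '[[[0.02,0.0026,0.0018,0,-1],[0.06,0.0026,0.0018,0,-1],[0.1,0.0026,0.0018,0,-1],[0.125,0.0026,0.0018,0,-1],[0.135,0.0026,0.0018,0,-1],[0.141,0.0026,0.0018,0,-1],[0.141,0.0026,0.0018,0,-1],[0.141,0.0026,0.0018,0,-1]]]' 40
python3 - <<'E'
from h import *
w=imaging.get_image("wrist");p,R,o=tool();print(p,R.round(4).tolist(),o['contact_force'])
print(R.T@(np.array([.592,.1427,p[2]])-p));cv2.imwrite("pics/w16.png",w["color"][:,:,::-1])
s=imaging.get_image("scene");crop(s,260,110,100,100,6,"pics/s16.png")
E
```

```text
t: 14.75
tool_pos: [0.5936, 0.1426, 0.0522]
tool_rot: [0.726, 1.451, -0.732]
contact_force: [0.2, -0.6, 0.0]
opening: 0.0856
[0.59368395 0.14261873 0.05235892] [[-0.0066, 0.8038, 0.5949], [-0.0008, 0.5949, -0.8038], [-1.0, -0.0058, -0.0033]] [-0.47694904  0.93185256 -0.3548762 ]
[ 1.10802756e-05 -1.30522212e-03 -1.06703060e-03]
```

View pics/w16.png

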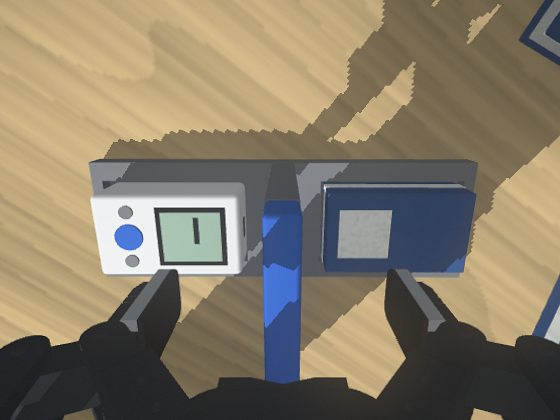

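View pics/s16.png

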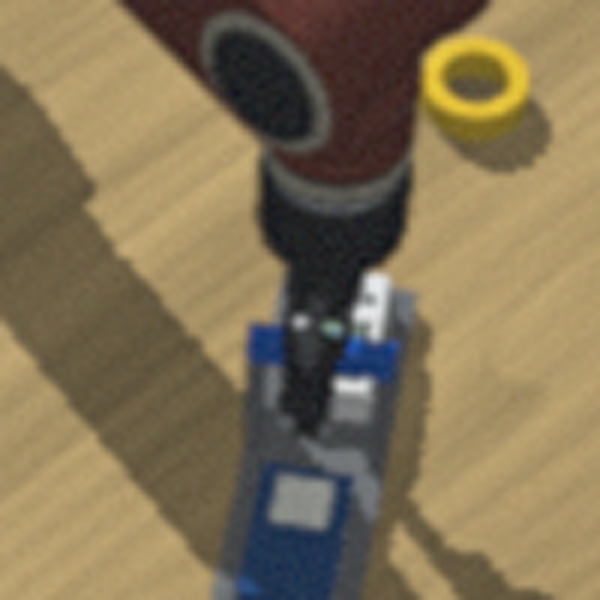

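```bash
python3 -m jog '[[[0.002,-0.001,-0.0005,0,-1],[0.002,-0.001,-0.0005,0,0],[0.002,-0.001,-0.0005,0,0.5],[0.002,-0.001,-0.0005,0,1],[0.002,-0.001,-0.0005,0,1],[0.002,-0.001,-0.0005,0,1],[0.002,-0.001,-0.0005,0,1],[0.002,-0.001,-0.0005,0,1],[0.002,-0.001,-0.0005,0,1]]]' 100
python3 - <<'E'
from h import *
w=imaging.get_image("wrist");p,R,o=tool();print(p,R.round(4).tolist(),o['contact_force'],o['opening'])
cv2.imwrite("pics/w17.png",w["color"][:,:,::-1])
E
```

```text
t: 15.75
tool_pos: [0.5927, 0.1423, 0.0504]
tool_rot: [0.726, 1.45, -0.732]
contact_force: [0.1, -1.1, 0.7]
opening: 0.0124
[0.59273352 0.14229425 0.05042187] [[-0.0062, 0.8038, 0.5948], [-0.001, 0.5948, -0.8038], [-1.0, -0.0056, -0.0028]] [ 2.28361739 -1.39102     0.7161567 ] 0.012705198667107145
```

View pics/w17.png

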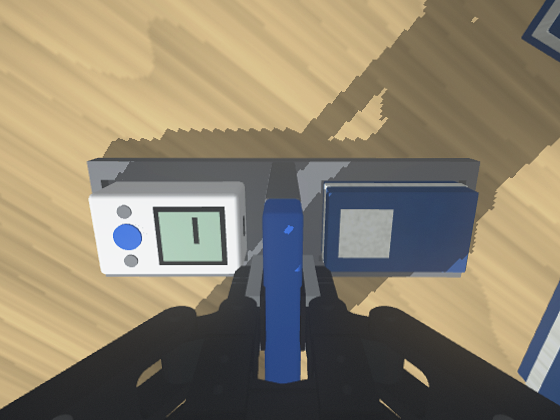

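```bash
python3 -m jog '[[[-0.002,0,0,0,1],[-0.006,0,0,0,1],[-0.012,0,0,0,1],[-0.018,0,0,0,1],[-0.025,0,0,0,1],[-0.03,0,0,0,1],[-0.03,0,0,0,1]]]' 100
python3 - <<'E'
from h import *
w=imaging.get_image("wrist");p,R,o=tool();print(p,R.round(4).tolist(),o['contact_force'],o['wrist_torque'],o['opening'])
cv2.imwrite("pics/w18.png",w["color"][:,:,::-1])
s=imaging.get_image("scene");crop(s,240,100,120,120,5,"pics/s18.png")
E
```

```text
t: 16.5
tool_pos: [0.5939, 0.1425, 0.082]
tool_rot: [0.727, 1.448, -0.731]
contact_force: [-0.0, -0.0, -6.0]
opening: 0.0128
[0.59347204 0.14239216 0.08130594] [[-0.0047, 0.8038, 0.5948], [-0.0008, 0.5949, -0.8038], [-1.0, -0.0042, -0.0021]] [-0.38706928  0.23882709 -5.79763157] [-0.03971286  0.00870985 -0.00365633] 0.012698028132962516
```

View pics/w18.png

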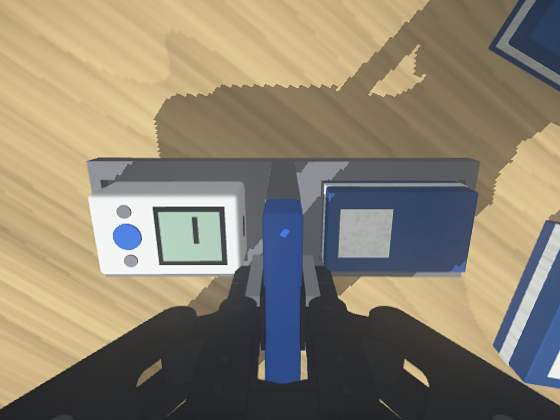

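View pics/s18.png

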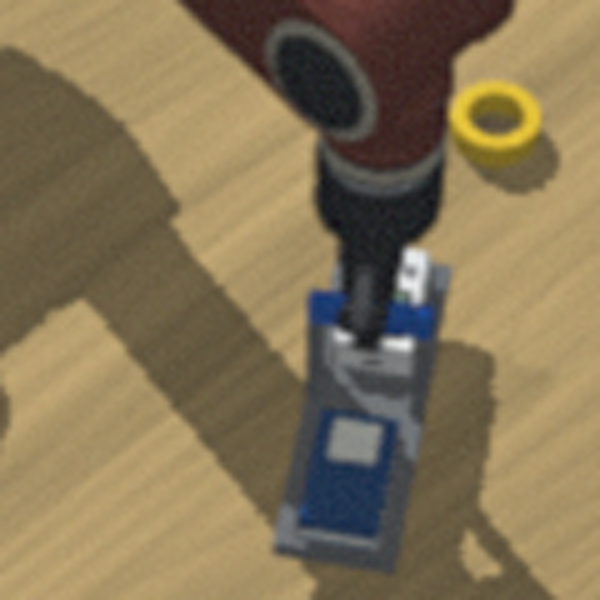

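```bash
python3 -m jog '[[[-0.005,0,0,0,1],[-0.015,0,0,0,1],[-0.027,0,0,0,1],[-0.04,0,0,0,1],[-0.053,0,0,0,1],[-0.066,0,0,0,1],[-0.077,0,0,0,1],[-0.085,0,0,0,1],[-0.089,0,0,0,1],[-0.089,0,0,0,1],[-0.089,0,0,0,1],[-0.089,0,0,0,1]]]' 100
python3 - <<'E'
from h import *
w=imaging.get_image("wrist");p,R,o=tool();print(p,R.round(4).tolist(),o['contact_force'],o['wrist_torque'],o['opening'],np.abs(o['dq']).max())
cv2.imwrite("pics/w19.png",w["color"][:,:,::-1])
s=imaging.get_image("scene");cv2.imwrite("pics/s19.png",s["color"][:,:,::-1]);t=imaging.get_image("top");cv2.imwrite("pics/t19.png",t["color"][:,:,::-1])
E
```

```text
t: 17.8
tool_pos: [0.593, 0.1424, 0.1686]
tool_rot: [0.726, 1.452, -0.733]
contact_force: [0.4, 0.9, -6.7]
opening: 0.0128
[0.59299487 0.14237393 0.16867917] [[-0.0075, 0.8038, 0.5948], [-0.0011, 0.5948, -0.8038], [-1.0, -0.0067, -0.0035]] [-0.30846069  0.35881814 -6.92165442] [-0.04913307 -0.05804263 -0.01652914] 0.012387296750586757 0.003245018029183328
```

View pics/w19.png

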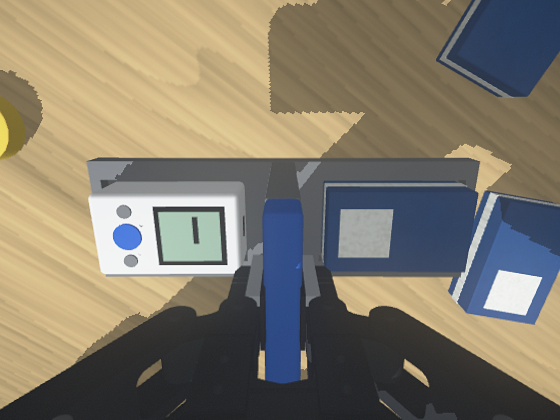

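View pics/s19.png

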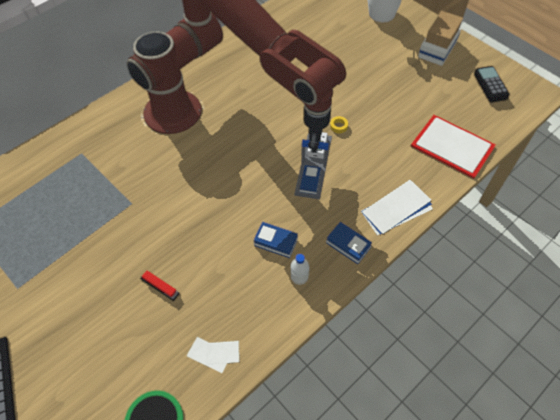

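View pics/t19.png

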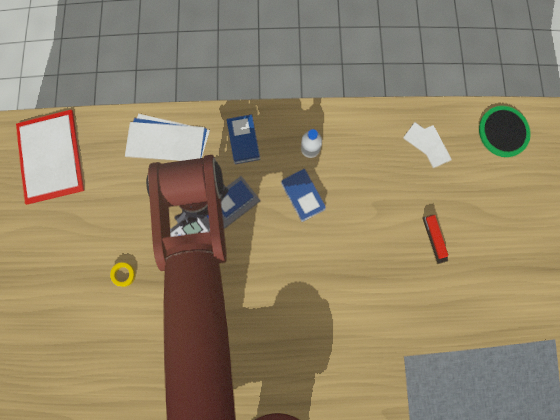

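```bash
python3 - <<'E'
from h import *
s=imaging.get_image("scene");t=imaging.get_image("top");w=imaging.get_image("wrist")
crop(s,285,130,60,75,8,"pics/s20.png");crop(t,200,170,70,60,8,"pics/t20.png")
E
```

```text
(no output)
```

View pics/s20.png

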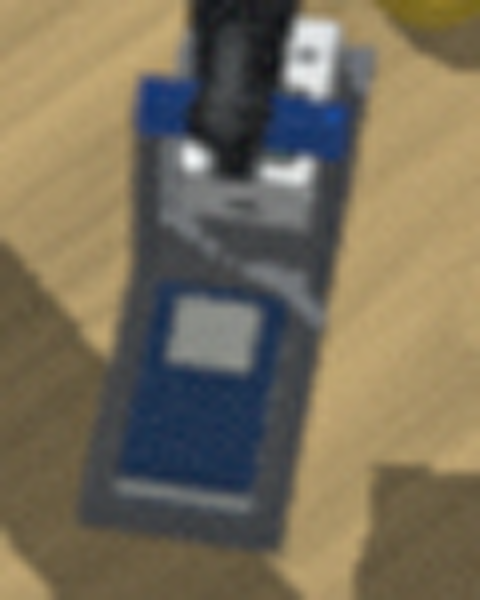

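View pics/t20.png

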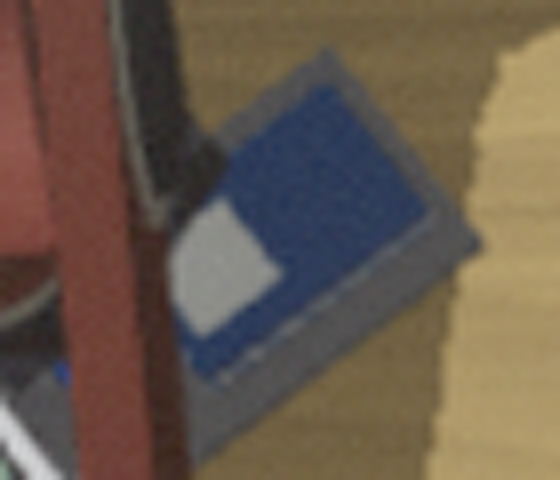

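```bash
python3 - <<'E'
from h import *
s=imaging.get_image("scene");t=imaging.get_image("top")
S=lambda a:(np.array(a)-3.5)/8+[285,130]
T=lambda a:(np.array(a)-3.5)/8+[200,170]
for n,a,b in(("carton+y",(255,498),(325,85)),("carton-y",(117,481),(428,212)),("plate+y",(281,548),(327,48)),("plate-y",(80,522),(482,243))):
    X,e=tri([s,t],[S(a),T(b)]);print(n,X.round(4),np.round(e,4))
p,R,o=tool();print(p,o['t'],o['opening'])
E
```

```text
carton+y [0.6796 0.0721 0.1365] [0.0002 0.0002]
carton-y [0.6392 0.0408 0.1358] [0.0005 0.0005]
plate+y [0.695  0.0722 0.1201] [0.0004 0.0004]
plate-y [0.6336 0.0262 0.1167] [0.0003 0.0003]
[0.59352892 0.14239936 0.16962416] 18.2 0.013072080950165888
```

```bash
python3 - <<'E'
from h import *
import pickle
t,s=pickle.load(open("t1.pkl","rb")),pickle.load(open("s1.pkl","rb"))
crop(s,285,150,60,75,8,"pics/s21.png");crop(t,210,180,70,60,8,"pics/t21.png")
E
```

```text
(no output)
```

View pics/s21.png

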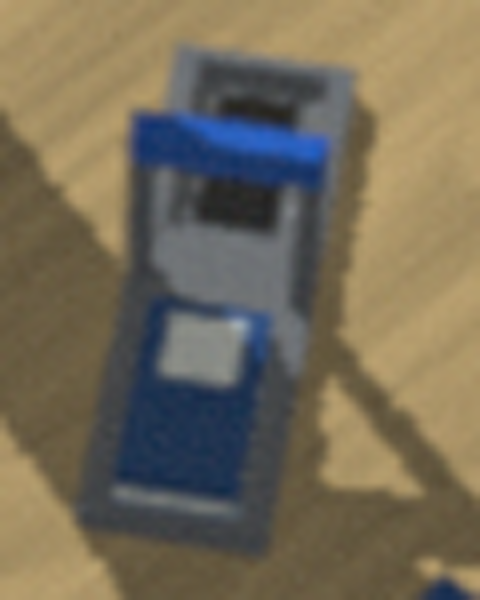

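View pics/t21.png

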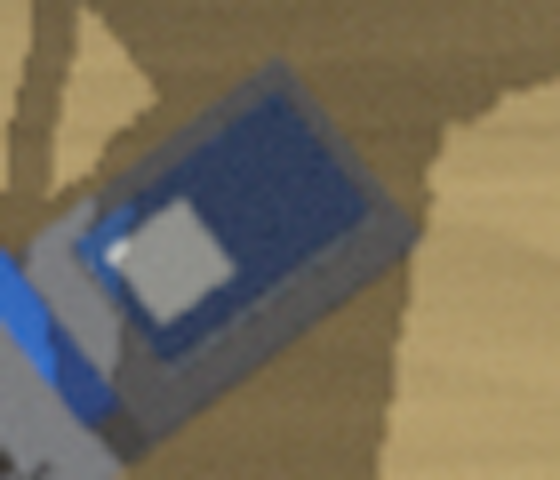

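```bash
python3 - <<'E'
from h import *
import pickle
t,s=pickle.load(open("t1.pkl","rb")),pickle.load(open("s1.pkl","rb"))
S=lambda a:(np.array(a)-3.5)/8+[285,150]
T=lambda a:(np.array(a)-3.5)/8+[210,180]
for n,a,b in(("carton+y",(240,499),(273,95)),("carton-y",(114,486),(368,212)),("plate+y",(266,552),(277,58)),("plate-y",(78,524),(415,240)),("label",(203,349),(177,262))):
    X,e=tri([s,t],[S(a),T(b)]);print(n,X.round(4),np.round(e,4))
s=imaging.get_image("scene");t=imaging.get_image("top")
S=lambda a:(np.array(a)-3.5)/8+[285,130]
T=lambda a:(np.array(a)-3.5)/8+[200,170]
print("now label +y outer corner?");
E
```

```text
carton+y [0.6775 0.0723 0.0197] [0.0001 0.0001]
carton-y [0.6379 0.0416 0.0166] [0.0001 0.0001]
plate+y [6.944e-01 7.190e-02 2.000e-04] [0.0003 0.0003]
plate-y [ 0.6321  0.0273 -0.0037] [0.0001 0.0001]
label [0.6209 0.1045 0.031 ] [0.0014 0.0014]
now label +y outer corner?
```

```bash
python3 -m jog '[[[-0.001,0,0,0,1],[-0.001,0,0,0,1],[-0.001,0,0,0,1],[-0.001,0,0,0,1]]]' 100
python3 - <<'E'
from h import *
o=ctrl.get_obs();print(o['t'],o['tool_pos'],o['opening'],np.abs(o['dq']).max(),o['contact_force'])
print(ctrl.finish_job())
E
```

```text
t: 18.7
tool_pos: [0.5935, 0.1424, 0.1707]
tool_rot: [0.726, 1.45, -0.732]
contact_force: [0.3, -0.1, -6.1]
opening: 0.0127
18.7 [0.59354682 0.14244928 0.17072716] 0.012669041449965316 0.009462115891015047 [ 0.28493881 -0.06144789 -6.07122522]
the job is handed in; nothing more can be done
None
```

The meter lies screen up in the empty bay and is released. The carrier is held by its blue handle about 12 cm above the counter, still and level. I handed the job in at 18.7 s with the carton still in its bay.

**Final checks**
- **Meter seating:** It stopped on the bay floor at the reading I expected, 5 mm above its reading on the counter. The wrist pictures show it flat in the pocket.
- **Lift height:** The arm reading gives a 120 mm rise at hand-in. Triangulating carrier and carton corners before and after the lift gave about 118 mm, with both sides rising within a few mm of each other.
- **Grip:** It was steady at 12.7 mm on the bar, with a load of about 6 N.
- **Bystanders:** The bottle, tape roll and stapler look unmoved in the last pictures; I did not measure them.

**What disagreed**
- **First grasp missed:** The first close on the meter shut above it without pushing it. The fingertips sit about 35 mm short of the reported TCP, so I went lower and gripped it cleanly.
- **Absolute heights from cameras:** The scene-and-top triangulation read carton heights about 17 mm low, so I relied on the before-and-after difference. One wrist-and-top measurement of the meter's button read 9 mm high.

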